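Close up the bench still

TASK

Get the little steam still ready to run. Swing its clamp bridge fully home over the lid, into the catch, and then turn the T-handle on top clockwise until its torque clutch has clicked, stopping after one to three clicks. Set the red lever of the vapour valve half open, on the yellow mark, and leave the bottles, beaker, lava lumps and wrench where they are.

Things in the scene. Friction and masses are not known exactly. Their poses are not given: they have to be found in the camera images.
- still: bench still, fixed to the table: white hotplate 220 x 220 x 44 mm, on it a steel pot 160 mm in diameter with a flat aluminium lid (lid top 170 mm above the table), a copper vapour tube leaving the pot towards its own +y at 122 mm height through a butterfly valve to a round open steel tub (196 mm across, 112 mm high, centre 430 mm along +y). Origin: on the table under the pot's centre; z up. The clamp bridge crosses the lid along the still's y axis when it is home
- bridge_hinge (a point): upright hinge pin of the clamp bridge, at the bridge's top face, 222 mm above the table, 105 mm from the pot's axis on the still's +y side. The fixed pin head ends 229 mm above the table
- pull_handle (a point): upright black pull handle at the free end of the bridge, a round post 22 mm in diameter standing from 222 to 274 mm above the table, 235 mm from the hinge pin; this point lies on its axis 245 mm above the table. The bridge itself is a steel bar 28 mm wide, 200 to 222 mm above the table. A fixed steel catch (hook, 22 mm wide, up to 234 mm high) stands 31 mm nearer to the pot than the handle's home place, on the far (+x) side of the bar, with a lip over it
- bridge (a joint): swing of the clamp bridge about its hinge pin, rad: 0 = home (bar along the still's y axis, over the lid's middle and against the catch), growing as the handle swings aside to the still's -x (clockwise from above); so it is closed by pushing the handle anticlockwise, towards the still's +x. Stiff: about 1 N m of friction (about 4 N at the handle), stays where it is left; firm stop at 0
- bar_centre (a point): middle of the T-handle's cross bar, on the screw's axis, about 250 mm above the table when the screw is tight (up to 6 mm higher when loose); carried by the bridge 105 mm from the hinge pin. The bar sits in a black hub 46 mm in diameter whose top is 18 mm above this point
- bar_end (a point): centre of one of the two red balls (24 mm in diameter) at the ends of the T-handle's cross bar, 62 mm from bar_centre; the other ball lies opposite. The bar between hub and balls is round, 16 mm thick, level, and free below and above (the bridge's top is about 20 mm below its underside). It can be pushed round with closed fingers
- screw (a joint): turn of the clamp screw, rad, grows clockwise from above: 0 = fully up, 4.0 = foot tight on the lid, where it stops dead. Turns with the T-handle against about 0.06 N m, 1.6 mm down per rad, stays where it is left
- clutch (a joint): how far the T-handle has slipped clockwise relative to the screw in its torque clutch, rad, 0 at the start. It slips only when the screw has stopped: it then resists up to about 0.35 N m (about 7 N pushed 50 mm from the axis), jumps forward and drops into the next notch; one click every 0.524 rad (30 degrees), so it rests at about 0.52, 1.05, 1.57 (within 0.04) after 1, 2, 3 clicks when let go. It does not slip anticlockwise
- valve_stem (a point): upright stem of the vapour valve, at the lever's middle height, 187 mm above the table, 195 mm from the pot's axis on the still's +y side
- valve_tip (a point): outer end of the valve's red lever, 115 mm from the stem at the same height. The lever is a level bar 18 mm wide and 18 mm high (178 to 196 mm above the table), its red grip reaching from 48 to 120 mm from the stem, with nothing beside it; a fixed index plate of 58 mm radius lies under its root with its top 176 mm above the table, a yellow mark at half open
- valve (a joint): angle of the valve lever, rad: 0 = closed (lever points to the still's -x, across the tube), 1.571 = fully open (lever points to the still's +y, along the tube), clockwise from above; half open on the yellow mark is 0.785. About 0.2 N m of friction (2 N at the tip), stays where it is left
- bottle_a: clear glass bottle with a blue cap, 70 mm in diameter, 138 mm high, standing before the tub's spout; origin under its centre. Leave it
- bottle_b: clear glass bottle with a blue cap, 86 mm in diameter, 176 mm high; origin under its centre. Leave it
- beaker: empty glass beaker, 80 mm in diameter, 110 mm high, standing before the hotplate; origin under its centre. Leave it
- lava_a: dark lump of lava, about 100 mm across and 62 mm high; origin under its centre. Leave it
- lava_b: dark lump of lava, about 85 mm across and 53 mm high; origin under its centre. Leave it
- lava_c: dark lump of lava, about 75 mm across and 47 mm high; origin under its centre. Leave it
- wrench: steel spanner lying flat, 170 mm long; origin under its middle. Leave it

How it is judged:
On the way, in this order (a step that is already met when the one before it is completed fails the run):
1. the clamp bridge is fully home before the clutch clicks (value of joint bridge below 0.04 rad and value of joint clutch below 0.3 rad), for 0.2 s.
2. the screw is tight and its clutch has clicked, with the bridge home (value of joint clutch above 0.4 rad and value of joint screw above 3.93 rad and value of joint bridge below 0.04 rad), for 0.1 s.
At the end, for the whole second after the job is handed in: the bridge is home (within 0.04 rad), the screw is tight (within 0.07 rad of its stop), the clutch has clicked at least once and not more than four times, and the valve lever rests at half open, 0.785 rad within 0.10 rad (about 6 degrees) (all of step 2 and value of joint valve between 0.685 and 0.885 rad and velocity of joint valve between -0.02 and 0.02 rad/s and velocity of joint clutch below 0.05 rad/s); the robot touches nothing.
It fails at once if the clutch is run on past four clicks (value of joint clutch above 2.4 rad).
It fails at once if a bottle or the beaker is moved by more than 25 mm or knocked over (distance of any of bottle_a, bottle_b, beaker from where it was at the start of the episode above 0.025 m or angle between any of bottle_a, bottle_b, beaker's own z axis and vertical above 0.4 rad).
It fails at once if a lava lump or the wrench is moved by more than 25 mm (distance of any of lava_a, lava_b, lava_c, wrench from where it was at the start of the episode above 0.025 m).
It also fails if it takes over 72 s, if anything falls off the work surface, if the arm or the gripper's body presses on something with over 40 N, if the wrist force passes 120 N, or if a joint passes its speed limit or range.

ROBOT

A 6-joint arm with a two-finger parallel gripper is mounted at the origin on the work surface. World frame = base frame: x ahead of the robot, y to its left, z up, the work surface at z = 0. Lengths are in m, angles in rad, forces in N, time in s.
With the tool pointing down it reaches from about 0.3 to 0.775 m from the base axis. Payload 14.6 kg.
Tool frame: the origin (TCP) lies at the very end of the fingers, on their centre line; the grasp point (between the pads) lies 19 mm behind it; z points along the fingers, y is the line along which they close (so a half turn about z gives the same grasp; the last joint's range is limited). The gripper opens to 94 mm and grips with 3 to 60 N. Pads are 16 mm wide; open, the fingers measure 119 mm over their backs; the gripper's body (75 mm by 177 mm) begins 78 mm behind the grasp point.
Start: joints at [1.094, 0.3, 1.521, -0, 1.321, -0.067], TCP at [0.219, 0.504, 0.205] pointing down, gripper open.
Joint ranges: [-3.03, 3.03], [-0.79, 2.21], [0.23, 2.52], [-1.04, 4.18], [0, 3.07], [-2.55, 2.55]. Speed limits (rad/s): [2.22, 2.22, 2.57, 3.14, 3.14, 3.14].

INTERFACE

Orientations are given as [roll, pitch, yaw] about the fixed x, y, z axes, in that order (R = Rz(yaw) Ry(pitch) Rx(roll)).
In Python, from station import ctrl gives the robot as it stands.
- The arm moves only by the tool move_arm, never from a script. Its argument "targets" is a list of rows, each a list of 6 numbers: the shift along the tool's x, y, z in units of 1000 mm (1.0 is 1000 mm), then the turn, a rotation vector about the tool's x, y, z in units of 30 degrees (1.0 is 30 degrees). In form: [[tx, ty, tz, ax, ay, az], ...]. A call has exactly 5 rows; each row is the pose to reach, as a shift and turn from the pose commanded when the call began, along the tool's axes at that moment; what a row does not reach only later rows make up. A row lasts 1/12 s, in which the tool goes at most 41.7 mm and 7.16 degrees, less where a joint would pass 70% of its speed; a pose out of reach is approached as far as the arm can. A call with a number of a shift or a turn outside -1 to 1 is refused whole. A call with a gripper value outside its range is refused whole. "fingers" is the opening, from -1 (shut) to 1 (fully open), set as the call begins (left out, the last holds). The fingers move at their own pace and stop on an object; "grip_force" is the grip in N (left out, the last holds). Time passes only in rows, so rows that repeat a pose let the fingers close, or fill a call up. It gives the time, the measured TCP pose, the force and the opening at its end, in the units of the state.
- ctrl.get_obs(): the state, without advancing time (a new reading comes with each control period).
- ctrl.camera(name): name is "side" or "top"; returns the picture (480x640x3 uint8, red, green, blue); there is no depth.
- ctrl.camera_info(name): a dict with "fx", "fy", "cx", "cy" (pixels), "k1" (the pictures are not rectified: a ray, as slopes to the right and down, at radius r is drawn at 1 + k1 r^2 times it, then the intrinsics apply), "rvec" (rotation vector, rad) and "tvec" (3), from world to camera coordinates, as OpenCV has them. Camera axes: x right, y down, z forward; pixel columns grow to the right and rows downward; lengths in m; the calibration is good to about 2 mm. A picture is of the moment at which its call begins. camera_info takes no time and is no camera call.
- ctrl.hand_in(): hands the job in, once; it reports no verdict.
The state is a dict: "time_s": time; "qpos": joint angles; "joint_vel": joint speeds; "tau": joint torques, N m; "ee_pos": TCP position; "eef_rot": TCP orientation; "force": force on the tool from outside, world axes, zero at the start; "moment": the same for the moment, N m; "grip_width": finger opening in m.
Only numpy, scipy, OpenCV 4.12 (cv2) and the standard library are available. Lean on these libraries where they do the work, as an engineer would, in place of code of your own. Each camera call takes 0.05 s, during which the arm holds its last target. There are 200 camera calls.

## Working session

There is one attempt and no reset: what is moved stays moved. The work goes in short steps, Python scripts to look and compute and a tool call to move; the robot and the scene stay as the last step left them, time stands still between calls to the robot, and variables do not carry over. Pictures are saved under pics/ and viewed, on a budget of 10 in all, crops included, one or two more only if the job needs it, and the job is handed in when it is done.

Besides the shell and the picture viewer there is one more tool, called after ">>>" by a JSON object that holds its "fn" and its "kwargs". move_arm: Moves the arm, as the interface text tells. Shifts and turns lie within -1 to 1; 1 stands for 1000 mm of shift or 30 degrees of turn. Its arguments: {"type":"object","properties":{"targets":{"type":"array"},"fingers":{"type":"number"},"grip_force":{"type":"number"}},"required":["targets"]}

```bash
mkdir -p pics; ls; python3 - <<'E'
from station import ctrl
import cv2
o=ctrl.get_obs();print({k:(o[k]) for k in('time_s','ee_pos','eef_rot','force','grip_width')})
for n in('side','top'):
    im=ctrl.camera(n);cv2.imwrite(f'pics/{n}0.png',im[:,:,::-1]);print(n,ctrl.camera_info(n))
E
```

```text
pics
{'time_s': 0.0, 'ee_pos': array([0.21901606, 0.504235  , 0.20488269]), 'eef_rot': array([-3.14045502e+00, -4.40686620e-05,  2.73182217e+00]), 'force': array([-0.32033817, -0.13930653,  0.35146324]), 'grip_width': 0.09432469529460197}
side {'fx': 605.0925026711993, 'fy': 605.0925026711993, 'cx': 320.92925029848647, 'cy': 237.63827648215724, 'k1': -0.06081432969263244, 'rvec': array([ 2.40000195, -0.16880982,  0.08849438]), 'tvec': array([-0.5236628 ,  0.13507275,  1.41991998])}
top {'fx': 463.50332309348033, 'fy': 463.50332309348033, 'cx': 320.7286838217397, 'cy': 227.96590793949073, 'k1': -0.0791974885978362, 'rvec': array([ 2.19671412, -2.14894318,  0.12590723]), 'tvec': array([-0.04493504,  0.5309099 ,  1.2657823 ])}
```

View pics/top0.png

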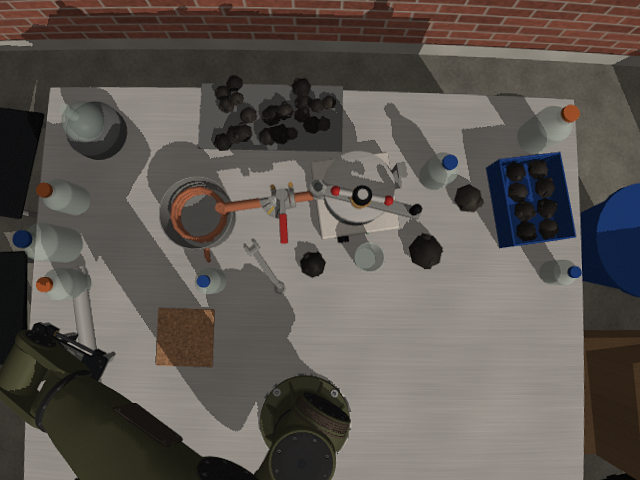

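View pics/side0.png

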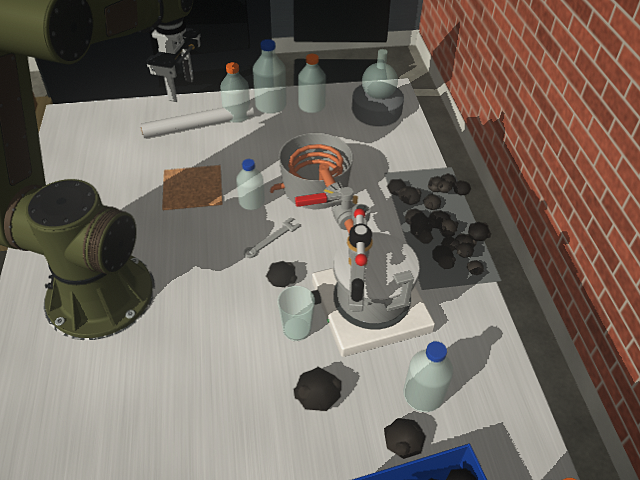

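The top view shows the hinge at about (318,187), the hub at (362,195), balls at (336,190) and (389,201), the handle top at (416,210), the catch at (399,172), and the red lever from about (281,205) to (284,242), roughly closed. The bridge is swung about 20–25° aside.

```bash
cat > h.py <<'E'
import numpy as np,cv2
from station import ctrl
def ray(n,uv):
    c=ctrl.camera_info(n);R=cv2.Rodrigues(c['rvec'])[0]
    d=(np.array(uv,float)-[c['cx'],c['cy']])/[c['fx'],c['fy']];s=d.copy()
    for _ in range(20): s=d/(1+c['k1']*(s@s))
    return -R.T@c['tvec'],R.T@np.r_[s,1]
def onz(n,uv,z):
    o,d=ray(n,uv);return (o+d*(z-o[2])/d[2])
def blobs(n,im,lo=12):
    h=cv2.cvtColor(im,cv2.COLOR_RGB2HSV);m=((h[...,0]<5)|(h[...,0]>174))&(h[...,1]>170)&(h[...,2]>90)
    k,l,s,c=cv2.connectedComponentsWithStats(m.astype(np.uint8))
    return [(s[i,4],c[i],s[i,:4],l==i) for i in range(1,k) if s[i,4]>=lo and 100<c[i][1]<300]
E
python3 - <<'E'
from h import *
np.set_printoptions(precision=4,suppress=True)
for n in('top','side'):
    im=cv2.imread(f'pics/{n}0.png')[:,:,::-1].copy()
    for a,c,b,m in blobs(n,im):
        print(n,a,c,b,onz(n,c,.252),'lever z',onz(n,c,.19))
        if a>80:
            p=np.argwhere(m)[:,::-1];r=cv2.minAreaRect(p.astype(np.float32));bx=cv2.boxPoints(r);print(np.array([onz(n,q,.196) for q in bx]))
print('handle',onz('top',(416,210),.274),onz('side',(357.5,283),.274))
print('hinge',onz('top',(318,187),.229))
print('hub',onz('top',(362,195),.268),onz('side',(360,234),.268))
print('catch',onz('top',(399,172),.234))
print('tub c',onz('top',(198,213),.112))
im=cv2.imread('pics/top0.png')[140:260,230:440];cv2.imwrite('pics/c1.png',cv2.resize(im,None,fx=3.8,fy=3.8,interpolation=cv2.INTER_CUBIC))
E
```

```text
top 50 [335.44 190.62] [332 187   8   8] [ 0.5964 -0.0634  0.252 ] lever z [ 0.608  -0.0659  0.19  ]
top 52 [388.7115 200.6538] [385 197   8   8] [ 0.5758 -0.1879  0.252 ] lever z [ 0.5862 -0.1977  0.19  ]
top 191 [283.1309 227.9267] [279 214   9  29] [0.5064 0.0556 0.252 ] lever z [0.5128 0.0601 0.19  ]
[[0.5456 0.071  0.196 ]
 [0.5471 0.0546 0.196 ]
 [0.4784 0.048  0.196 ]
 [0.477  0.0643 0.196 ]]
side 291 [310.8832 199.1581] [296 193  31  13] [ 0.5033 -0.0018  0.252 ] lever z [0.5122 0.0615 0.19  ]
[[0.4763 0.0684 0.196 ]
 [0.5475 0.0737 0.196 ]
 [0.5458 0.0429 0.196 ]
 [0.4757 0.038  0.196 ]]
side 53 [358.8868 212.0566] [354 209  11   8] [ 0.5975 -0.053   0.252 ] lever z [0.613  0.0067 0.19  ]
side 99 [360.8485 259.4545] [356 254  11  12] [ 0.5769 -0.181   0.252 ] lever z [ 0.5909 -0.1301  0.19  ]
[[ 0.5824 -0.119   0.196 ]
 [ 0.6031 -0.1218  0.196 ]
 [ 0.5972 -0.1511  0.196 ]
 [ 0.5769 -0.1483  0.196 ]]
handle [ 0.552  -0.2471  0.274 ] [ 0.5551 -0.2539  0.274 ]
hinge [ 0.6085 -0.0226  0.229 ]
hub [ 0.5847 -0.1238  0.268 ] [ 0.5842 -0.1289  0.268 ]
catch [ 0.6487 -0.2152  0.234 ]
tub c [0.5551 0.2905 0.112 ]
```

View pics/c1.png

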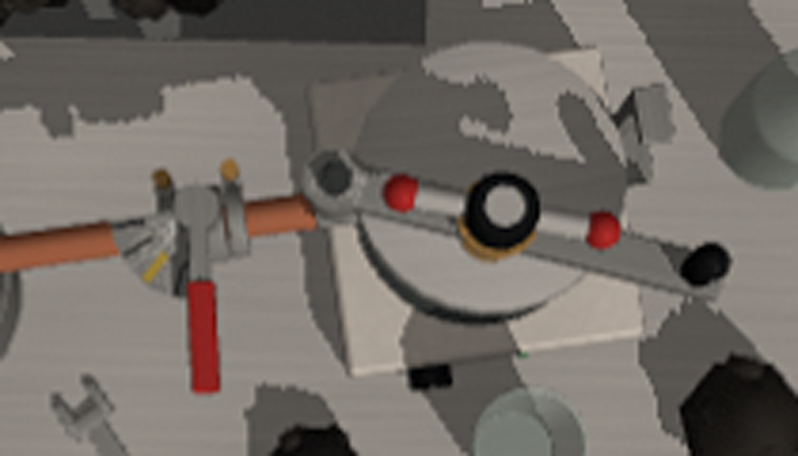

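>>> {"fn": "move_arm", "kwargs": {"targets": [[0, 0, -0.13, 0, 0, -0.2], [0, 0, -0.13, 0, 0, -0.4], [0, 0, -0.13, 0, 0, -0.6], [0, 0, -0.13, 0, 0, -0.783], [0, 0, -0.13, 0, 0, -0.783]], "fingers": -1, "grip_force": 20}}

```text
time_s: 0.52
ee_pos: [0.2193, 0.5049, 0.3379]
eef_rot: [3.138, 0.002, -3.137]
force: [0.6, 0.3, -0.7]
grip_width: 0.0643
```

>>> {"fn": "move_arm", "kwargs": {"targets": [[-0.014, -0.038, 0, 0, 0, 0], [-0.028, -0.076, 0, 0, 0, 0], [-0.042, -0.114, 0, 0, 0, 0], [-0.056, -0.152, 0, 0, 0, 0], [-0.07, -0.19, 0, 0, 0, 0]]}}

```text
time_s: 0.93
ee_pos: [0.2889, 0.3124, 0.3335]
eef_rot: [-3.14, -0.002, 3.139]
force: [1.6, 0.8, 0.9]
grip_width: 0.0306
```

>>> {"fn": "move_arm", "kwargs": {"targets": [[-0.014, -0.038, 0, 0, 0, 0], [-0.028, -0.076, 0, 0, 0, 0], [-0.042, -0.114, 0, 0, 0, 0], [-0.056, -0.152, 0, 0, 0, 0], [-0.07, -0.19, 0, 0, 0, 0]]}}

```text
time_s: 1.35
ee_pos: [0.3589, 0.1225, 0.3339]
eef_rot: [-3.141, -0.002, 3.138]
force: [1.2, 0.2, -1.4]
grip_width: 0.0008
```

>>> {"fn": "move_arm", "kwargs": {"targets": [[-0.014, -0.038, 0, 0, 0, 0], [-0.028, -0.076, 0, 0, 0, 0], [-0.042, -0.114, 0, 0, 0, 0], [-0.056, -0.152, 0, 0, 0, 0], [-0.07, -0.19, 0, 0, 0, 0]]}}

```text
time_s: 1.77
ee_pos: [0.429, -0.0676, 0.3337]
eef_rot: [3.141, -0.002, 3.138]
force: [1.2, 0.2, 0.2]
grip_width: 0.0002
```

>>> {"fn": "move_arm", "kwargs": {"targets": [[-0.016, -0.037, 0, 0, 0, 0], [-0.032, -0.074, 0, 0, 0, 0], [-0.048, -0.111, 0, 0, 0, 0], [-0.064, -0.148, 0, 0, 0, 0], [-0.079, -0.184, 0, 0, 0, 0]]}}

```text
time_s: 2.18
ee_pos: [0.5083, -0.2515, 0.3331]
eef_rot: [3.14, -0.003, 3.138]
force: [0.8, 0.7, 0.7]
grip_width: 0.0007
```

>>> {"fn": "move_arm", "kwargs": {"targets": [[0, 0, 0.03, 0, 0, 0], [0, 0, 0.06, 0, 0, 0], [0, 0, 0.09, 0, 0, 0], [0, 0, 0.097, 0, 0, 0], [0, 0, 0.097, 0, 0, 0]]}}

```text
time_s: 2.6
ee_pos: [0.5072, -0.2489, 0.2355]
eef_rot: [3.139, -0.005, 3.14]
force: [-0.0, -0.4, 0.5]
grip_width: 0.0005
```

```bash
python3 - <<'E'
from h import *
o=ctrl.get_obs();print(o['ee_pos'],o['force'],o['qpos'])
im=ctrl.camera('side')[130:370,240:480];im2=ctrl.camera('top')[110:290,260:450]
cv2.imwrite('pics/c2.png',np.hstack([cv2.resize(im,(400,400)),cv2.resize(im2,(400,400))])[:,:,::-1])
E
```

```text
[ 0.50723422 -0.24891116  0.23548356] [-0.02859994 -0.35353489  0.50482945] [-5.21027772e-01  3.16162871e-01  1.42979980e+00  1.58696930e-05
  1.40149859e+00 -2.08973389e+00]
```

View pics/c2.png

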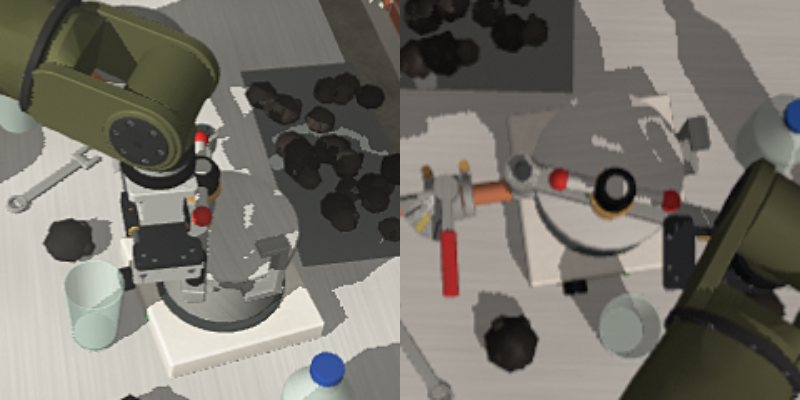

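The finger is beside the handle on its near side, clear of other things. Pushing.

>>> {"fn": "move_arm", "kwargs": {"targets": [[-0.012, 0, 0, 0, 0, 0], [-0.024, -0.001, 0, 0, 0, 0], [-0.036, -0.003, 0, 0, 0, 0], [-0.048, -0.005, 0, 0, 0, 0], [-0.06, -0.007, 0, 0, 0, 0]]}}

```text
time_s: 3.12
ee_pos: [0.5687, -0.2573, 0.2408]
eef_rot: [-3.139, 0.001, 3.14]
force: [-5.4, -2.4, 1.4]
grip_width: 0.0004
```

>>> {"fn": "move_arm", "kwargs": {"targets": [[-0.01, 0, 0, 0, 0, 0], [-0.02, 0, 0, 0, 0, 0], [-0.03, 0, 0, 0, 0, 0], [-0.04, 0, 0, 0, 0, 0], [-0.045, 0, 0, 0, 0, 0]]}}

```text
time_s: 3.53
ee_pos: [0.614, -0.2567, 0.2403]
eef_rot: [-3.14, 0.001, 3.141]
force: [-3.9, -0.4, 2.0]
grip_width: 0.0007
```

>>> {"fn": "move_arm", "kwargs": {"targets": [[-0.003, 0, 0, 0, 0, 0], [-0.006, 0, 0, 0, 0, 0], [-0.008, 0, 0, 0, 0, 0], [-0.01, 0, 0, 0, 0, 0], [-0.01, 0, 0, 0, 0, 0]]}}

```text
time_s: 3.95
ee_pos: [0.6235, -0.2564, 0.2387]
eef_rot: [-3.141, 0.001, -3.141]
force: [-1.6, 0.3, 1.5]
grip_width: 0.0004
```

>>> {"fn": "move_arm", "kwargs": {"targets": [[-0.002, 0, 0, 0, 0, 0], [-0.003, 0, 0, 0, 0, 0], [-0.004, 0, 0, 0, 0, 0], [-0.005, 0, 0, 0, 0, 0], [-0.006, 0, 0, 0, 0, 0]]}}

```text
time_s: 4.37
ee_pos: [0.6277, -0.2563, 0.2385]
eef_rot: [3.14, -0.005, 3.142]
force: [-26.5, 5.9, 9.3]
grip_width: 0.0001
```

>>> {"fn": "move_arm", "kwargs": {"targets": [[-0.001, 0, 0, 0, 0, 0], [-0.002, 0, 0, 0, 0, 0], [-0.003, 0, 0, 0, 0, 0], [-0.003, 0, 0, 0, 0, 0], [-0.003, 0, 0, 0, 0, 0]]}}

```text
time_s: 4.78
ee_pos: [0.628, -0.2562, 0.2385]
eef_rot: [3.139, -0.012, 3.141]
force: [-45.1, 11.2, 12.7]
grip_width: 0.0007
```

Firm stop reached where predicted. Backing off, raising, and looking.

>>> {"fn": "move_arm", "kwargs": {"targets": [[0.02, 0, 0, 0, 0, 0], [0.04, 0, 0, 0, 0, 0], [0.06, 0, -0.03, 0, 0, 0], [0.08, 0, -0.07, 0, 0, 0], [0.1, 0, -0.1, 0, 0, 0]], "fingers": 0.53}}

```text
time_s: 5.2
ee_pos: [0.5316, -0.2564, 0.3397]
eef_rot: [3.142, 0.0, -3.141]
force: [0.6, -0.5, 0.7]
grip_width: 0.0305
```

```bash
python3 - <<'E'
from h import *
np.set_printoptions(precision=4,suppress=True)
o=ctrl.get_obs();print(o['ee_pos'],o['force'],o['moment'],o['qpos'])
im=ctrl.camera('top').copy()
for a,c,b,m in blobs('top',im): print(a,c,onz('top',c,.254))
im2=im[110:290,230:430];im=ctrl.camera('side').copy()
for a,c,b,m in blobs('side',im): print('s',a,c,onz('side',c,.254))
cv2.imwrite('pics/c3.png',cv2.resize(im2,(800,720),interpolation=cv2.INTER_CUBIC)[:600,:,::-1])
print('mark',onz('top',(270.8,210),.176))
E
```

```text
[ 0.5316 -0.2564  0.3397] [ 0.566  -0.5207  0.7096] [ 0.0216 -0.0212 -0.0394] [-0.5115  0.3358  1.1692  0.0002  1.6364 -2.0826]
53 [389.1509 172.9057] [ 0.6412 -0.1884  0.254 ]
56 [336.3929 183.5536] [ 0.6128 -0.0652  0.254 ]
186 [283.1882 228.1237] [0.5057 0.0553 0.254 ]
s 274 [309.9964 199.2117] [ 0.5011 -0.0037  0.254 ]
s 15 [370.  211.4] [ 0.6205 -0.0561  0.254 ]
s 101 [393.4752 256.2376] [ 0.6414 -0.1831  0.254 ]
mark [0.5582 0.093  0.176 ]
```

View pics/c3.png

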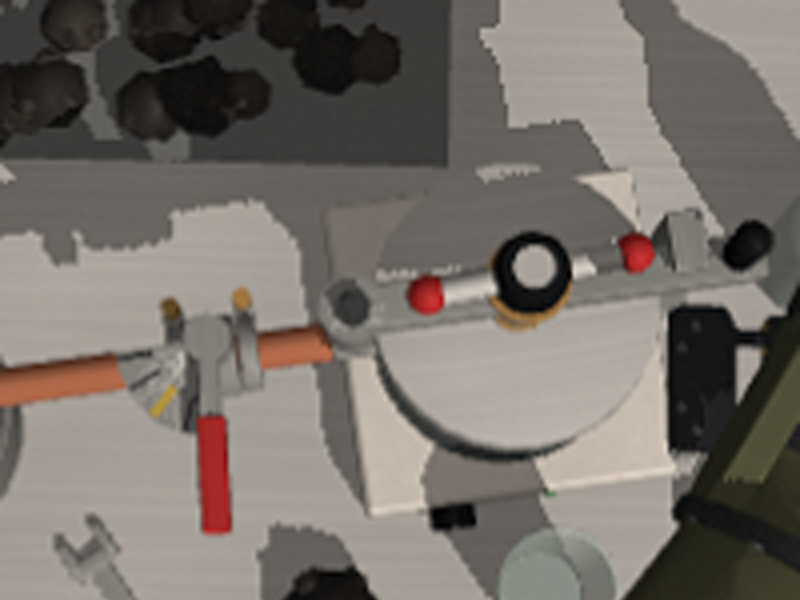

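Bridge is home under the catch (handle at crop (748,245), catch over the bar at (690,235)); screw axis is about (0.627,-0.127), bar heading 103°. Next: straddle the hub with both fingers and turn about the axis.

>>> {"fn": "move_arm", "kwargs": {"targets": [[-0.02, 0.026, 0, 0, 0, 0.233], [-0.04, 0.052, 0, 0, 0, 0.467], [-0.06, 0.078, 0, 0, 0, 0.7], [-0.08, 0.104, 0, 0, 0, 0.933], [-0.0955, 0.1295, 0, 0, 0, 1]], "fingers": 0.36}}

```text
time_s: 5.72
ee_pos: [0.6292, -0.1254, 0.3372]
eef_rot: [3.142, -0.001, 2.611]
force: [0.5, 0.6, -0.6]
grip_width: 0.0639
```

>>> {"fn": "move_arm", "kwargs": {"targets": [[0, 0, 0, 0, 0, 0.233], [0, 0, 0, 0, 0, 0.467], [0, 0, 0, 0, 0, 0.7], [0, 0, 0, 0, 0, 0.933], [0, 0, 0, 0, 0, 1]]}}

```text
time_s: 6.13
ee_pos: [0.6283, -0.1268, 0.3374]
eef_rot: [-3.141, -0.0, 2.087]
force: [-0.3, 1.0, -0.6]
grip_width: 0.0637
```

>>> {"fn": "move_arm", "kwargs": {"targets": [[0, 0, 0, 0, 0, 0.233], [0, 0, 0, 0, 0, 0.467], [0, 0, 0, 0, 0, 0.7], [0, 0, 0, 0, 0, 0.933], [0, 0, 0, 0, 0, 1]]}}

```text
time_s: 6.55
ee_pos: [0.6282, -0.1269, 0.3374]
eef_rot: [-3.141, -0.0, 1.564]
force: [0.1, 0.0, 0.0]
grip_width: 0.0637
```

>>> {"fn": "move_arm", "kwargs": {"targets": [[0, 0, 0, 0, 0, 0.233], [0, 0, 0, 0, 0, 0.467], [0, 0, 0, 0, 0, 0.7], [0, 0, 0, 0, 0, 0.833], [0, 0, 0, 0, 0, 0.833]]}}

```text
time_s: 6.97
ee_pos: [0.6281, -0.1269, 0.3374]
eef_rot: [-3.141, -0.0, 1.132]
force: [-1.0, -0.1, 0.1]
grip_width: 0.0637
```

>>> {"fn": "move_arm", "kwargs": {"targets": [[0, 0, 0.025, 0, 0, 0], [0, 0, 0.05, 0, 0, 0], [0, 0, 0.075, 0, 0, 0], [0, 0, 0.095, 0, 0, 0], [0, 0, 0.103, 0, 0, 0]]}}

```text
time_s: 7.38
ee_pos: [0.627, -0.1267, 0.2316]
eef_rot: [-3.137, 0.001, 1.138]
force: [0.1, 0.1, -0.8]
grip_width: 0.0641
```

>>> {"fn": "move_arm", "kwargs": {"targets": [[0, 0, 0, 0, 0, 0.1], [0, 0, 0, 0, 0, 0.25], [0, 0, 0, 0, 0, 0.4], [0, 0, 0, 0, 0, 0.5], [0, 0, 0, 0, 0, 0.6]]}}

```text
time_s: 7.8
ee_pos: [0.6281, -0.127, 0.2359]
eef_rot: [3.141, -0.001, 0.82]
force: [-0.0, -0.3, -0.4]
grip_width: 0.064
```

>>> {"fn": "move_arm", "kwargs": {"targets": [[0, 0, 0, 0, 0, 0.1], [0, 0, 0, 0, 0, 0.25], [0, 0, 0, 0, 0, 0.4], [0, 0, 0, 0, 0, 0.5], [0, 0, 0, 0, 0, 0.6]]}}

```text
time_s: 8.22
ee_pos: [0.6279, -0.1271, 0.2357]
eef_rot: [3.141, -0.0, 0.506]
force: [-1.6, -1.0, -0.9]
grip_width: 0.0634
```

```bash
python3 - <<'E'
from h import *
np.set_printoptions(precision=3,suppress=True)
o=ctrl.get_obs();print(o['ee_pos'],o['force'],o['moment'],o['tau'],o['qpos'])
for n in ('top','side'):
  for a,c,b,m in blobs(n,ctrl.camera(n).copy()): print(n,a,c,onz(n,c,.254))
E
```

```text
[ 0.628 -0.127  0.236] [-1.56  -0.962 -0.895] [-0.178  0.37   0.051] [  0.567 -65.699 -37.517   0.353  -0.299  -1.138] [-0.257  0.489  1.191 -0.     1.461  0.808]
top 34 [388.382 178.941] [ 0.627 -0.187  0.254]
top 187 [283.209 228.043] [0.506 0.055 0.254]
side 291 [310.883 199.158] [ 0.503 -0.004  0.254]
side 100 [386.12 257.88] [ 0.626 -0.185  0.254]
```

>>> {"fn": "move_arm", "kwargs": {"targets": [[0, 0, 0, 0, 0, 0.15], [0, 0, 0, 0, 0, 0.3], [0, 0, 0, 0, 0, 0.45], [0, 0, 0, 0, 0, 0.6], [0, 0, 0, 0, 0, 0.75]]}}

```text
time_s: 8.73
ee_pos: [0.6278, -0.127, 0.2355]
eef_rot: [3.142, 0.0, 0.114]
force: [-1.4, -0.2, -0.6]
grip_width: 0.0636
```

>>> {"fn": "move_arm", "kwargs": {"targets": [[0, 0, 0, 0, 0, 0.15], [0, 0, 0, 0, 0, 0.3], [0, 0, 0, 0, 0, 0.45], [0, 0, 0, 0, 0, 0.6], [0, 0, 0, 0, 0, 0.75]]}}

```text
time_s: 9.15
ee_pos: [0.6278, -0.1268, 0.2355]
eef_rot: [-3.141, 0.0, -0.279]
force: [-2.0, 0.8, -1.4]
grip_width: 0.0642
```

```bash
cat > o.py <<'E'
from h import *
np.set_printoptions(precision=3,suppress=True)
o=ctrl.get_obs();print(o['time_s'],o['ee_pos'],o['eef_rot'][2],o['force'],o['moment'],o['qpos'][5])
for n in ('top','side'):
  for a,c,b,m in blobs(n,ctrl.camera(n).copy()):
    p=onz(n,c,.254);d=p[:2]-[.627,-.127];print(n,a,p,np.degrees(np.arctan2(d[1],d[0])))
E
python3 o.py
```

```text
9.15 [ 0.628 -0.127  0.235] -0.2790697206979482 [-1.956  0.843 -1.436] [0.104 0.406 0.066] 1.5932695571541957
top 185 [0.506 0.055 0.254] 123.6069781418027
side 290 [ 0.503 -0.004  0.254] 135.21609634388855
side 96 [ 0.582 -0.167  0.254] -138.83282863161918
```

>>> {"fn": "move_arm", "kwargs": {"targets": [[0, 0, 0, 0, 0, 0.15], [0, 0, 0, 0, 0, 0.3], [0, 0, 0, 0, 0, 0.45], [0, 0, 0, 0, 0, 0.6], [0, 0, 0, 0, 0, 0.75]]}}

```text
time_s: 9.67
ee_pos: [0.6278, -0.1268, 0.2355]
eef_rot: [-3.141, 0.0, -0.67]
force: [-0.1, 0.9, -0.4]
grip_width: 0.0641
```

>>> {"fn": "move_arm", "kwargs": {"targets": [[0, 0, 0, 0, 0, 0.15], [0, 0, 0, 0, 0, 0.3], [0, 0, 0, 0, 0, 0.45], [0, 0, 0, 0, 0, 0.6], [0, 0, 0, 0, 0, 0.75]]}}

```text
time_s: 10.08
ee_pos: [0.6279, -0.1267, 0.2355]
eef_rot: [-3.141, 0.0, -1.062]
force: [-0.3, 1.0, -1.5]
grip_width: 0.064
```

```bash
python3 o.py
```

```text
10.0833 [ 0.628 -0.127  0.236] -1.0624912674994722 [-0.318  1.011 -1.54 ] [0.289 0.228 0.008] 2.3767793096889887
top 185 [0.506 0.055 0.254] 123.61598479845802
side 290 [ 0.503 -0.004  0.254] 135.1638156096529
side 76 [ 0.69  -0.128  0.254] -0.4997190209861521
side 87 [ 0.564 -0.124  0.254] 176.94189027546741
```

>>> {"fn": "move_arm", "kwargs": {"targets": [[0, 0, -0.01, 0, 0, -0.1], [0, 0, -0.03, 0, 0, -0.2], [0, 0, -0.055, 0, 0, -0.35], [0, 0, -0.055, 0, 0, -0.58], [0, 0, -0.055, 0, 0, -0.8]]}}

```text
time_s: 10.6
ee_pos: [0.6283, -0.1271, 0.2925]
eef_rot: [-3.14, -0.003, -0.633]
force: [-0.0, -0.7, 0.0]
grip_width: 0.0637
```

>>> {"fn": "move_arm", "kwargs": {"targets": [[0, 0, 0, 0, 0, -0.233], [0, 0, 0, 0, 0, -0.467], [0, 0, 0, 0, 0, -0.7], [0, 0, 0, 0, 0, -0.9], [0, 0, 0, 0, 0, -1]]}}

```text
time_s: 11.02
ee_pos: [0.6279, -0.1271, 0.2907]
eef_rot: [3.141, -0.001, -0.109]
force: [0.3, -0.5, 0.1]
grip_width: 0.0638
```

>>> {"fn": "move_arm", "kwargs": {"targets": [[0, 0, 0, 0, 0, -0.233], [0, 0, 0, 0, 0, -0.467], [0, 0, 0, 0, 0, -0.7], [0, 0, 0, 0, 0, -0.9], [0, 0, 0, 0, 0, -1]]}}

```text
time_s: 11.43
ee_pos: [0.6279, -0.127, 0.2907]
eef_rot: [3.141, -0.001, 0.414]
force: [-0.5, 1.2, 0.1]
grip_width: 0.064
```

>>> {"fn": "move_arm", "kwargs": {"targets": [[0, 0, 0, 0, 0, -0.233], [0, 0, 0, 0, 0, -0.467], [0, 0, 0, 0, 0, -0.7], [0, 0, 0, 0, 0, -0.9], [0, 0, 0, 0, 0, -1]]}}

```text
time_s: 11.85
ee_pos: [0.6279, -0.1271, 0.2907]
eef_rot: [3.141, -0.0, 0.938]
force: [-0.0, 0.3, -0.0]
grip_width: 0.064
```

>>> {"fn": "move_arm", "kwargs": {"targets": [[0, 0, 0, 0, 0, -0.233], [0, 0, 0, 0, 0, -0.467], [0, 0, 0, 0, 0, -0.7], [0, 0, 0, 0, 0, -0.9], [0, 0, 0, 0, 0, -1]]}}

```text
time_s: 12.27
ee_pos: [0.6279, -0.127, 0.2907]
eef_rot: [3.141, 0.0, 1.462]
force: [1.0, 0.8, -0.2]
grip_width: 0.0639
```

>>> {"fn": "move_arm", "kwargs": {"targets": [[0, 0, 0, 0, 0, -0.233], [0, 0, 0, 0, 0, -0.467], [0, 0, 0, 0, 0, -0.7], [0, 0, 0, 0, 0, -0.9], [0, 0, 0, 0, 0, -1]]}}

```text
time_s: 12.68
ee_pos: [0.6279, -0.1271, 0.2907]
eef_rot: [3.141, 0.0, 1.985]
force: [1.4, -0.1, 0.5]
grip_width: 0.0639
```

>>> {"fn": "move_arm", "kwargs": {"targets": [[0, 0, 0, 0, 0, -0.233], [0, 0, 0, 0, 0, -0.467], [0, 0, 0, 0, 0, -0.7], [0, 0, 0, 0, 0, -0.8], [0, 0, 0, 0, 0, -0.8]]}}

```text
time_s: 13.1
ee_pos: [0.6279, -0.127, 0.2907]
eef_rot: [3.141, 0.001, 2.4]
force: [-0.7, -0.2, -0.4]
grip_width: 0.0637
```

```bash
python3 o.py
```

```text
13.1 [ 0.628 -0.127  0.291] 2.3996501509803796 [-0.695 -0.189 -0.415] [-0.047  0.023 -0.015] -1.0856589737067832
top 183 [0.506 0.055 0.254] 123.63787792391858
side 289 [ 0.503 -0.004  0.254] 135.1810253501751
side 82 [ 0.69  -0.127  0.254] 0.3868408395643324
side 87 [ 0.564 -0.124  0.254] 176.94189027546741
```

>>> {"fn": "move_arm", "kwargs": {"targets": [[0, 0, 0.025, 0, 0, 0], [0, 0, 0.045, 0, 0, 0], [0, 0, 0.055, 0, 0, 0], [0, 0, 0.055, 0, 0, 0.15], [0, 0, 0.055, 0, 0, 0.3]]}}

```text
time_s: 13.62
ee_pos: [0.6277, -0.127, 0.2351]
eef_rot: [-3.141, -0.001, 2.231]
force: [-0.1, 0.0, -0.6]
grip_width: 0.0643
```

>>> {"fn": "move_arm", "kwargs": {"targets": [[0, 0, 0, 0, 0, 0.15], [0, 0, 0, 0, 0, 0.3], [0, 0, 0, 0, 0, 0.45], [0, 0, 0, 0, 0, 0.6], [0, 0, 0, 0, 0, 0.75]]}}

```text
time_s: 14.03
ee_pos: [0.6278, -0.1268, 0.2358]
eef_rot: [3.141, -0.0, 1.838]
force: [0.8, 1.2, -0.7]
grip_width: 0.0638
```

>>> {"fn": "move_arm", "kwargs": {"targets": [[0, 0, 0, 0, 0, 0.15], [0, 0, 0, 0, 0, 0.3], [0, 0, 0, 0, 0, 0.45], [0, 0, 0, 0, 0, 0.6], [0, 0, 0, 0, 0, 0.6]]}}

```text
time_s: 14.45
ee_pos: [0.6279, -0.1269, 0.2358]
eef_rot: [3.141, -0.0, 1.524]
force: [-0.1, 0.2, -0.7]
grip_width: 0.0642
```

```bash
python3 o.py
```

```text
14.45 [ 0.628 -0.127  0.236] 1.5240917719036728 [-0.082  0.163 -0.65 ] [0.013 0.024 0.062] -0.20990040011523856
top 186 [0.506 0.055 0.254] 123.55596476096589
side 290 [ 0.503 -0.004  0.254] 135.21609634388855
side 81 [ 0.572 -0.092  0.254] 147.25774020212518
side 92 [ 0.679 -0.159  0.254] -31.872206036739843
```

>>> {"fn": "move_arm", "kwargs": {"targets": [[0, 0, 0, 0, 0, 0.15], [0, 0, 0, 0, 0, 0.3], [0, 0, 0, 0, 0, 0.45], [0, 0, 0, 0, 0, 0.6], [0, 0, 0, 0, 0, 0.6]]}}

```text
time_s: 14.97
ee_pos: [0.6278, -0.1268, 0.2356]
eef_rot: [3.141, -0.0, 1.213]
force: [0.8, 1.4, -0.9]
grip_width: 0.064
```

```bash
python3 o.py
```

```text
14.9667 [ 0.628 -0.127  0.236] 1.2125413331748551 [ 0.765  1.421 -0.927] [ 0.258 -0.005  0.144] 0.10169353392450371
top 188 [0.506 0.055 0.254] 123.58996850917757
side 290 [ 0.503 -0.004  0.254] 135.1638156096529
side 68 [ 0.583 -0.078  0.254] 132.42927192328892
side 98 [ 0.667 -0.173  0.254] -48.81499661343447
```

>>> {"fn": "move_arm", "kwargs": {"targets": [[0, 0, 0, 0, 0, 0.15], [0, 0, 0, 0, 0, 0.3], [0, 0, 0, 0, 0, 0.45], [0, 0, 0, 0, 0, 0.6], [0, 0, 0, 0, 0, 0.6]]}}

```text
time_s: 15.48
ee_pos: [0.6277, -0.1272, 0.2356]
eef_rot: [3.141, 0.0, 0.899]
force: [-0.6, 0.8, 0.7]
grip_width: 0.0637
```

```bash
python3 o.py
```

```text
15.4833 [ 0.628 -0.127  0.236] 0.8985891866412841 [-0.565  0.802  0.738] [-0.043  0.162 -0.014] 0.41522366415351847
top 19 [ 0.64  -0.186  0.254] -77.66045769449406
top 185 [0.506 0.055 0.254] 123.63579568964802
side 290 [ 0.503 -0.004  0.254] 135.1638156096529
side 101 [ 0.646 -0.185  0.254] -72.02368807194647
```

Bar jumped ahead of the fingers (offset 36° instead of 29°, moment dropped): probably first click. Confirming with one more click in small steps.

>>> {"fn": "move_arm", "kwargs": {"targets": [[0, 0, 0, 0, 0, 0.1], [0, 0, 0, 0, 0, 0.2], [0, 0, 0, 0, 0, 0.3], [0, 0, 0, 0, 0, 0.4], [0, 0, 0, 0, 0, 0.4]]}}

```text
time_s: 16.0
ee_pos: [0.6277, -0.1271, 0.2355]
eef_rot: [3.142, 0.0, 0.691]
force: [-0.6, -0.2, 0.3]
grip_width: 0.0641
```

```bash
python3 o.py
```

```text
16.0 [ 0.628 -0.127  0.235] 0.6912637615930792 [-0.6   -0.176  0.328] [-0.137  0.291  0.187] 0.6227174128365122
top 35 [ 0.636 -0.187  0.254] -81.4286205305574
top 188 [0.506 0.055 0.254] 123.54723043693197
side 289 [ 0.503 -0.004  0.254] 135.1810253501751
side 100 [ 0.639 -0.187  0.254] -78.98180963620973
```

>>> {"fn": "move_arm", "kwargs": {"targets": [[0, 0, 0, 0, 0, 0.1], [0, 0, 0, 0, 0, 0.2], [0, 0, 0, 0, 0, 0.2], [0, 0, 0, 0, 0, 0.2], [0, 0, 0, 0, 0, 0.2]]}}

```text
time_s: 16.52
ee_pos: [0.6277, -0.1271, 0.2354]
eef_rot: [3.142, 0.0, 0.588]
force: [-1.1, -0.2, -0.2]
grip_width: 0.064
```

```bash
python3 o.py
```

```text
16.5167 [ 0.628 -0.127  0.235] 0.5879616799727359 [-1.061 -0.187 -0.232] [-0.165  0.288  0.012] 0.7259778729637394
top 40 [ 0.631 -0.186  0.254] -86.26307905725723
top 184 [0.506 0.055 0.254] 123.6514455718317
side 290 [ 0.503 -0.004  0.254] 135.1638156096529
side 14 [ 0.629 -0.061  0.254] 88.50479784700893
side 101 [ 0.631 -0.188  0.254] -86.06168835546964
```

>>> {"fn": "move_arm", "kwargs": {"targets": [[0, 0, 0, 0, 0, 0.1], [0, 0, 0, 0, 0, 0.2], [0, 0, 0, 0, 0, 0.2], [0, 0, 0, 0, 0, 0.2], [0, 0, 0, 0, 0, 0.2]]}}

```text
time_s: 17.03
ee_pos: [0.6278, -0.1269, 0.2355]
eef_rot: [3.142, -0.0, 0.483]
force: [-0.3, -0.3, 0.0]
grip_width: 0.0642
```

```bash
python3 o.py
```

```text
17.0333 [ 0.628 -0.127  0.235] 0.48256596126936135 [-0.26  -0.261  0.013] [-0.044  0.172  0.017] 0.8315242078484268
top 26 [ 0.615 -0.184  0.254] -101.53639944875579
top 185 [0.506 0.055 0.254] 123.60972814389854
side 290 [ 0.503 -0.004  0.254] 135.1638156096529
side 16 [ 0.631 -0.063  0.254] 86.07680306669339
side 100 [ 0.614 -0.187  0.254] -102.67664061659002
```

>>> {"fn": "move_arm", "kwargs": {"targets": [[0, 0, 0, 0, 0, 0.1], [0, 0, 0, 0, 0, 0.2], [0, 0, 0, 0, 0, 0.2], [0, 0, 0, 0, 0, 0.2], [0, 0, 0, 0, 0, 0.2]]}}

```text
time_s: 17.55
ee_pos: [0.6278, -0.127, 0.2354]
eef_rot: [3.142, -0.0, 0.378]
force: [0.1, 0.2, 0.6]
grip_width: 0.0639
```

```bash
python3 o.py
```

```text
17.55 [ 0.628 -0.127  0.235] 0.37770647453485573 [0.118 0.196 0.616] [-0.042  0.193 -0.023] 0.9363341710270081
top 26 [ 0.615 -0.184  0.254] -101.53639944875579
top 183 [0.506 0.055 0.254] 123.61927879326952
side 291 [ 0.503 -0.004  0.254] 135.19882816128842
side 99 [ 0.614 -0.187  0.254] -102.62305911591487
```

>>> {"fn": "move_arm", "kwargs": {"targets": [[0, 0, 0, 0, 0, 0.1], [0, 0, 0, 0, 0, 0.2], [0, 0, 0, 0, 0, 0.2], [0, 0, 0, 0, 0, 0.2], [0, 0, 0, 0, 0, 0.2]]}}

```text
time_s: 18.07
ee_pos: [0.6276, -0.127, 0.2354]
eef_rot: [-3.141, 0.0, 0.273]
force: [-3.2, 0.1, -0.7]
grip_width: 0.064
```

```bash
python3 o.py
```

```text
18.0667 [ 0.628 -0.127  0.235] 0.27292689630489897 [-3.15   0.12  -0.655] [-0.017  0.695  0.104] 1.0410451523652646
top 25 [ 0.615 -0.184  0.254] -101.91296977006722
top 184 [0.506 0.055 0.254] 123.61133265643501
side 291 [ 0.503 -0.004  0.254] 135.19882816128842
side 12 [ 0.645 -0.057  0.254] 75.70441194107053
side 99 [ 0.612 -0.186  0.254] -104.27594171077548
```

Second click is clear: the bar rests at −103°, 30° beyond the first rest, and the moment dropped to zero. Stopping there; lifting off.

>>> {"fn": "move_arm", "kwargs": {"targets": [[0, 0, 0, 0, 0, -0.2], [0, 0, 0, 0, 0, -0.33], [0, 0, -0.035, 0, 0, -0.33], [0, 0, -0.07, 0, 0, -0.33], [0, 0, -0.105, 0, 0, -0.33]]}}

```text
time_s: 18.58
ee_pos: [0.6277, -0.1268, 0.3419]
eef_rot: [-3.142, -0.0, 0.445]
force: [0.7, -0.8, 0.1]
grip_width: 0.064
```

```bash
cat > v.py <<'E'
from h import *
from scipy.spatial.transform import Rotation as Ro
np.set_printoptions(precision=4,suppress=True)
S=np.array([.5936,.0668])
def row(h,z,yaw):
    o=ctrl.get_obs();R=Ro.from_euler('xyz',o['eef_rot'])
    h=np.radians(h);p=np.r_[S+.085*np.array([np.cos(h),np.sin(h)]),z]
    T=Ro.from_euler('xyz',[np.pi,0,np.radians(yaw)])
    return np.r_[R.inv().apply(p-o['ee_pos']),np.degrees((R.inv()*T).as_rotvec())/30]
E
python3 o.py; python3 -c "
from v import *
print(row(185.5,.34,5.5))"
```

```text
18.5833 [ 0.628 -0.127  0.342] 0.444734790657207 [ 0.65  -0.755  0.104] [-0.078  0.148 -0.008] 0.8694646897139359
top 184 [0.506 0.055 0.254] 123.61624317068943
side 289 [ 0.503 -0.004  0.254] 135.1810253501751
side 54 [ 0.639 -0.061  0.254] 79.66002647193702
side 99 [ 0.614 -0.187  0.254] -102.62305911591487
[-0.0283 -0.2193  0.0054  0.0097 -0.0175  0.6658]
```

>>> {"fn": "move_arm", "kwargs": {"targets": [[-0.005, -0.038, 0, 0, 0, 0.15], [-0.01, -0.076, 0, 0, 0, 0.3], [-0.015, -0.114, 0, 0, 0, 0.45], [-0.02, -0.152, 0, 0, 0, 0.6], [-0.025, -0.19, 0, 0, 0, 0.666]]}}

```text
time_s: 19.1
ee_pos: [0.5224, 0.0352, 0.3399]
eef_rot: [-3.141, -0.0, 0.091]
force: [1.3, 1.7, 0.7]
grip_width: 0.064
```

```bash
python3 -c "
from v import *
print(row(185.5,.34,5.5))
print(row(185.5,.170,5.5))"
```

```text
[-0.0113 -0.0246 -0.0001 -0.0004 -0.0007 -0.0096]
[-0.0113 -0.0245  0.1699 -0.0004 -0.0007 -0.0096]
```

>>> {"fn": "move_arm", "kwargs": {"targets": [[-0.0113, -0.0245, 0, 0, 0, 0], [-0.0113, -0.0245, 0.03, 0, 0, 0], [-0.0113, -0.0245, 0.06, 0, 0, 0], [-0.0113, -0.0245, 0.09, 0, 0, 0], [-0.0113, -0.0245, 0.11, 0, 0, 0]]}}

```text
time_s: 19.52
ee_pos: [0.5092, 0.0575, 0.2274]
eef_rot: [-3.141, 0.002, 0.096]
force: [-0.2, -1.3, -0.2]
grip_width: 0.064
```

>>> {"fn": "move_arm", "kwargs": {"targets": [[0, 0, 0.02, 0, 0, 0], [0, 0, 0.04, 0, 0, 0], [0, 0, 0.055, 0, 0, 0], [0, 0, 0.06, 0, 0, 0], [0, 0, 0.06, 0, 0, 0]]}}

```text
time_s: 19.93
ee_pos: [0.5096, 0.0573, 0.1693]
eef_rot: [-3.141, 0.002, 0.095]
force: [-1.2, 0.6, -0.6]
grip_width: 0.0639
```

>>> {"fn": "move_arm", "kwargs": {"targets": [[0, 0, 0, 0, 0, 0], [0, 0, 0, 0, 0, 0], [0, 0, 0, 0, 0, 0], [0, 0, 0, 0, 0, 0], [0, 0, 0, 0, 0, 0]], "fingers": -1, "grip_force": 8}}

```text
time_s: 20.35
ee_pos: [0.5102, 0.0572, 0.1709]
eef_rot: [3.142, -0.001, 0.095]
force: [0.7, 0.1, -0.5]
grip_width: 0.0341
```

>>> {"fn": "move_arm", "kwargs": {"targets": [[0, 0, 0, 0, 0, 0], [0, 0, 0, 0, 0, 0], [0, 0, 0, 0, 0, 0], [0, 0, 0, 0, 0, 0], [0, 0, 0, 0, 0, 0]]}}

```text
time_s: 20.77
ee_pos: [0.5099, 0.0574, 0.1705]
eef_rot: [-3.141, 0.0, 0.095]
force: [-2.0, 2.5, 3.4]
grip_width: 0.0179
```

```bash
python3 -c "
from v import *
o=ctrl.get_obs();print(o['ee_pos'],o['eef_rot'],o['force'])
a=row(185.5,o['ee_pos'][2],5.5);print(a)
for t in [5,10,15,20,25,30,35,40.7]: print(row(185.5-t,o['ee_pos'][2],5.5-t))"
```

```text
[0.5099 0.0574 0.1705] [-3.1413  0.0001  0.0951] [-2.0199  2.5016  3.416 ]
[-0.0008 -0.0013  0.     -0.0005  0.0003 -0.0016]
[-0.0005 -0.0088  0.     -0.0005  0.0003  0.165 ]
[ 0.0005 -0.0161  0.     -0.0004  0.0003  0.3317]
[ 0.0021 -0.0233  0.     -0.0004  0.0003  0.4984]
[ 0.0043 -0.0304  0.     -0.0004  0.0004  0.665 ]
[ 0.0071 -0.0373  0.     -0.0004  0.0004  0.8317]
[ 0.0105 -0.0439  0.     -0.0004  0.0004  0.9984]
[ 0.0145 -0.0501  0.     -0.0004  0.0004  1.165 ]
[ 0.0197 -0.0568  0.     -0.0004  0.0004  1.355 ]
```

>>> {"fn": "move_arm", "kwargs": {"targets": [[-0.0005, -0.0085, 0, 0, 0, 0.165], [0.0005, -0.016, 0, 0, 0, 0.332], [0.002, -0.0233, 0, 0, 0, 0.498], [0.0043, -0.0304, 0, 0, 0, 0.665], [0.0071, -0.0373, 0, 0, 0, 0.832]]}}

```text
time_s: 21.18
ee_pos: [0.5141, 0.0949, 0.1706]
eef_rot: [3.141, -0.002, -0.345]
force: [4.0, -3.0, -0.4]
grip_width: 0.0179
```

```bash
python3 -c "
from v import *
o=ctrl.get_obs();print(o['ee_pos'],o['eef_rot'],o['force'])
for t in [25,30,35,40.7]: print(row(185.5-t,.1705,5.5-t))"
```

```text
[0.5141 0.0949 0.1706] [ 3.1413 -0.0015 -0.3451] [ 4.0476 -3.0395 -0.4163]
[-0.0007 -0.      0.0001  0.0007 -0.003  -0.0091]
[-0.0004 -0.0074  0.0001  0.0005 -0.003   0.1575]
[ 0.0005 -0.0148  0.0001  0.0004 -0.003   0.3242]
[ 0.0024 -0.023   0.0001  0.0002 -0.003   0.5142]
```

>>> {"fn": "move_arm", "kwargs": {"targets": [[-0.0004, -0.0074, 0, 0, 0, 0.158], [0.0005, -0.0148, 0, 0, 0, 0.324], [0.0015, -0.019, 0, 0, 0, 0.42], [0.0024, -0.023, 0, 0, 0, 0.514], [0.0024, -0.023, 0, 0, 0, 0.514]]}}

```text
time_s: 21.6
ee_pos: [0.5246, 0.1159, 0.1706]
eef_rot: [-3.141, -0.002, -0.613]
force: [6.6, -1.0, -1.5]
grip_width: 0.0179
```

>>> {"fn": "move_arm", "kwargs": {"targets": [[0, 0, 0, 0, 0, 0], [0, 0, 0, 0, 0, 0], [0, 0, 0, 0, 0, 0], [0, 0, 0, 0, 0, 0], [0, 0, 0, 0, 0, 0]], "fingers": 0.3}}

```text
time_s: 22.02
ee_pos: [0.5234, 0.1158, 0.1704]
eef_rot: [3.141, 0.0, -0.61]
force: [-0.2, 0.1, 0.3]
grip_width: 0.0476
```

>>> {"fn": "move_arm", "kwargs": {"targets": [[0, 0, 0, 0, 0, 0], [0, 0, -0.03, 0, 0, 0], [0, 0, -0.07, 0, 0, 0], [0, 0, -0.11, 0, 0, 0], [0, 0, -0.15, 0, 0, 0]]}}

```text
time_s: 22.43
ee_pos: [0.523, 0.1158, 0.3224]
eef_rot: [3.141, 0.0, -0.61]
force: [0.5, -0.5, 0.2]
grip_width: 0.0612
```

>>> {"fn": "move_arm", "kwargs": {"targets": [[-0.03, 0, 0, 0, 0, 0], [-0.07, 0, 0, 0, 0, 0], [-0.11, 0, 0, 0, 0, 0], [-0.14, 0, 0, 0, 0, 0], [-0.16, 0, 0, 0, 0, 0]]}}

```text
time_s: 22.85
ee_pos: [0.393, 0.202, 0.3208]
eef_rot: [-3.138, 0.005, -0.596]
force: [1.0, 0.7, -0.8]
grip_width: 0.0612
```

```bash
python3 o.py; python3 - <<'E'
from h import *
im=ctrl.camera('top').copy()
for n in('top','side'):
  im_=ctrl.camera(n).copy()
  for a,c,b,m in blobs(n,im_):
    if a>120:
      p=np.argwhere(m)[:,::-1].astype(np.float32)
      q=np.array([onz(n,x,.196)[:2] for x in p]);d=q.mean(0)-[.5936,.0668]
      w=np.linalg.svd(q-q.mean(0))[2][0];print(n,np.degrees(np.arctan2(d[1],d[0])),np.linalg.norm(d),np.degrees(np.arctan2(w[1],w[0]))%180)
cv2.imwrite('pics/c4.png',cv2.resize(im[110:290,190:430],(800,600),interpolation=cv2.INTER_CUBIC)[:,:,::-1])
E
```

```text
22.85 [0.393 0.202 0.321] -0.59578597426477 [ 0.982  0.665 -0.821] [ 0.106  0.106 -0.03 ] 2.554556010650413
top 54 [ 0.638 -0.065  0.254] 79.68740310390744
top 53 [ 0.614 -0.187  0.254] -102.49995295315432
top 191 [0.519 0.107 0.254] 114.79134542425199
side 267 [0.515 0.048 0.254] 122.52916079816421
side 54 [ 0.639 -0.061  0.254] 79.66002647193702
side 99 [ 0.614 -0.187  0.254] -102.62305911591487
top 145.39942289872255 0.08235635997843355 145.54809566571902
side 147.67732321576656 0.08178658940338789 141.446778832015
```

View pics/c4.png

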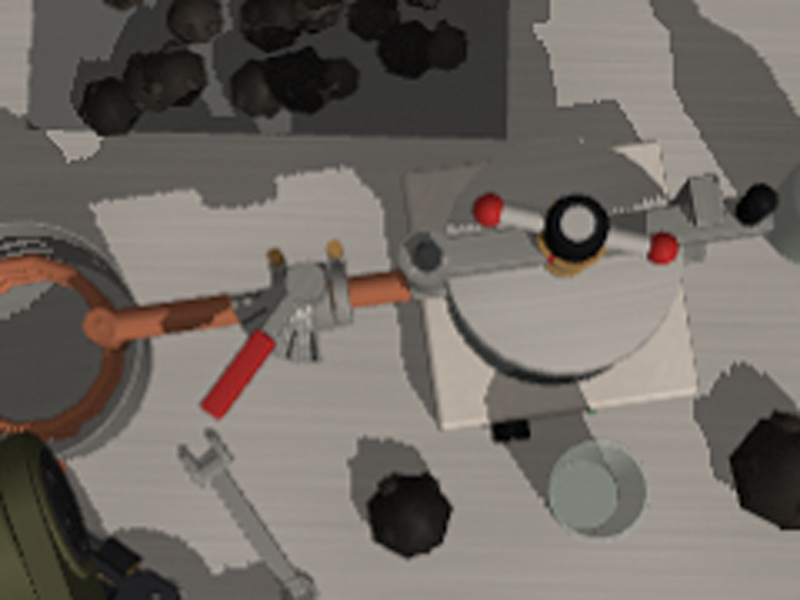

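>>> {"fn": "move_arm", "kwargs": {"targets": [[0, 0, 0, 0, 0, -0.2], [0, 0, 0, 0, 0, -0.4], [0, 0, 0, 0, 0, -0.6], [0, 0, 0, 0, 0, -0.6], [0, 0, 0, 0, 0, -0.6]]}}

```text
time_s: 23.52
ee_pos: [0.396, 0.1998, 0.3201]
eef_rot: [-3.138, 0.004, -0.291]
force: [1.3, -0.7, 0.4]
grip_width: 0.0611
```

```bash
python3 o.py; python3 -c "
from station import ctrl
o=ctrl.get_obs();print(o['joint_vel'],o['time_s']);print(ctrl.hand_in())"
```

```text
23.5167 [0.396 0.2   0.32 ] -0.2908649980393838 [ 1.293 -0.727  0.359] [ 0.022  0.134 -0.004] 2.242812057550166
top 53 [ 0.638 -0.065  0.254] 79.58029092159056
top 53 [ 0.614 -0.187  0.254] -102.49995295315432
top 191 [0.519 0.107 0.254] 114.79134542425199
side 266 [0.515 0.048 0.254] 122.55045323844837
side 54 [ 0.639 -0.061  0.254] 79.66002647193702
side 99 [ 0.614 -0.187  0.254] -102.62305911591487
[ 0.00539579 -0.00582651  0.00357297  0.00035165 -0.00037122 -0.01031449] 23.6167
the job is handed in; nothing more can be done
None
```

I carried out all three steps and handed the job in at about 23.6 s of the 72 s. The hand-in gives no verdict, so the results below are from my own checks.

- **Bridge:** I pushed the handle against its firm stop, where the force rose to about 45 N at the predicted home position. The last picture shows it still home, with the catch over the bar.
- **T-handle:** I turned it clockwise with the fingers either side of the hub. I counted two clutch clicks:
  - The first showed only weakly, as a 27° advance over an 18° turn of the fingers and a drop in moment.
  - The second was clear: the bar jumped ahead and stayed about 30° further on, at −102.6°, and it did not move afterwards.
  - That the screw is tight follows from the clutch slipping; I did not measure its height to better than a few millimetres.
- **Valve:** The lever's direction in the top view is 145.4°. I worked out half open as 144.8° from the still's pose and 143.6° from the yellow mark. The side view read 141–148°, which is a cruder measure, but all of these are within the 6° tolerance.
- **Other objects:** The beaker, wrench and lava lumps in the last picture's crop look unmoved. I did not measure them, and I did not look at the bottles again.

**Possible problem:** while retreating, the last joint read 2.5546 rad against its listed limit of 2.55. The arm reported no fault, and I backed it off to 2.24 before handing in. I can't tell whether this counts as passing the joint's range.

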